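Prime the hand pump until its indicator pin pops out

TASK

Two identical hand priming pumps are bolted to the bench, and one is primed already: its steel indicator pin stands all the way out of its sleeve. With the fingertips, press the black plunger of the other pump all the way down and let it spring right back up, again and again, until that pump's pin has popped fully out too, then let go with the plunger up. Move a pin only by pumping, never touch it; leave the primed pump's plunger alone, and do not lift or shift the things standing about.

Things in the scene. Friction and masses are not known exactly. Their poses are not given: they have to be found in the camera images.
- pump: The pump still to be primed: bolted down. Foot plate 80 (x) x 130 (y) x 8 mm, grey housing 56x108 mm, top at 68 mm; plunger at y = -30 mm, x = 0 (steel barrel up to 98 mm, head top at 140 mm); indicator pin at y = +30 mm, x = 0 (sleeve 20 mm wide, top at 88 mm). Origin: centre of the underside, z up. At the start its pin is at most 12 mm out. The two pumps may swap places.
- plunger (a joint): How far the plunger of pump is pressed down, m: 0 is up (where its spring returns it, within about 0.3 s when let go), 0.014 is down on its stop. The spring takes 4 N at first and 8 N at the stop; with the ratchet's drag a stroke needs up to about 12 N.
- plunger_top (a point): Centre of the flat top of pump's black mushroom plunger head (44 mm wide, 16 mm thick); moves with the plunger, 140 mm above the worktop when up.
- pin_out (a joint): How far the indicator pin of pump has come out, m: 0 is flush in its sleeve, 0.044 fully out. A ratchet lifts it 8 mm per full stroke (the first: 9 to 18 mm) and holds it; let the plunger right up between strokes. Past about 36 mm a spring snaps it out. Three or four full strokes are needed; more do nothing.
- pin: The indicator pin of pump: upright steel pin, 11 mm wide; origin 1.5 mm below the tip, on its axis.
- pin_tip (a point): Tip of pump's indicator pin: 91 mm above the worktop when the pin is in, 135 mm when it is fully out.
- primed_pump: The pump that is primed already: bolted down. Foot plate 80 (x) x 130 (y) x 8 mm, grey housing 56x108 mm, top at 68 mm; plunger at y = -30 mm, x = 0 (steel barrel up to 98 mm, head top at 140 mm); indicator pin at y = +30 mm, x = 0 (sleeve 20 mm wide, top at 88 mm). Origin: centre of the underside, z up.
- primed_plunger (a joint): How far the plunger of primed_pump is pressed down, m: 0 is up. Must stay up.
- primed_pin: The indicator pin of primed_pump, fixed fully out: its tip stands 135 mm above the worktop; origin 1.5 mm below the tip.
- drop_white: Bystander: white dropper bottle, 20x20x65 mm, standing; origin at the centre of its underside.
- tube_50: Bystander: capped 50 ml tube standing upright, 36 mm wide, 98 mm tall; origin at the centre of its underside.
- enamel_mug: Bystander: white enamel mug with a side handle, 92x127x102 mm; origin at the centre of its underside.
- marker_pen: Bystander: marker pen lying flat, 12x136x14 mm, its length along its own y; origin at the centre of its underside.
- petri_dish: Bystander: closed round petri dish, 61 mm wide, 15 mm tall; origin at the centre of its underside.
- beaker: Bystander: empty 100 ml beaker, 56 mm wide, 71 mm tall; origin at the centre of its underside.

How it is judged (in metres and radians):
On the way, in this order (a step that is already met when the one before it is completed fails the run):
1. the plunger of the unprimed pump is pressed down (value of joint plunger above 0.008 m).
2. it is let back up (value of joint plunger below 0.004 m).
3. it is pressed down again (value of joint plunger above 0.008 m).
4. its pin has popped fully out (value of joint pin_out above 0.041 m), for 0.2 s.
At the end, for the whole second after the job is handed in: The indicator pin of the pump is fully out (over 41 of 44 mm), both plungers are up (within 3 mm), and the bystanders rest within 20 mm of where they stood (value of joint pin_out above 0.041 m and value of joint each of plunger, primed_plunger below 0.003 m and linear speed of each of drop_white, tube_50, enamel_mug, marker_pen, petri_dish, beaker below 0.02 m/s and distance of each of drop_white, tube_50, enamel_mug, marker_pen, petri_dish, beaker from where it was at the start of the episode below 0.02 m); the robot touches nothing.
It fails at once if the plunger of the primed pump is pressed (over 4 mm) (value of joint primed_plunger above 0.004 m).
It fails at once if an indicator pin is touched by the robot (over 1 N) (contact force between any of the fingers, the arm and pin above 1 N or contact force between any of the fingers, the arm and primed_pin above 1 N).
It fails at once if a bystander is lifted or shifted (over 20 mm) (distance of any of drop_white, tube_50, enamel_mug, marker_pen, petri_dish, beaker from where it was at the start of the episode above 0.02 m).
It also fails if it takes over 43 s, if anything falls off the work surface, if the arm or the gripper's body presses on something with over 40 N, if the wrist force passes 120 N, or if a joint passes its speed limit or range.

ROBOT

A 6-joint arm with a two-finger parallel gripper is mounted at the origin on a cart in front of the work surface, level with it; the furniture and walls round the work are solid. World frame = base frame: x ahead of the robot, y to its left, z up, the work surface at z = 0. Lengths are in m, angles in degrees, forces in N, time in s.
With the tool pointing down it reaches from about 0.275 to 0.825 m from the base axis. Payload 4.9 kg.
Tool frame: the origin (TCP) lies at the very end of the fingers, on their centre line; the grasp point (between the pads) lies 19 mm behind it; z points along the fingers, y is the line along which they close (so a half turn about z gives the same grasp; the last joint's range is limited). The gripper opens to 85 mm and grips with 20 to 120 N. Pads are 22 mm wide; open, the fingers measure 114 mm over their backs; the gripper's body (76 mm by 85 mm) begins 54 mm behind the grasp point. The pads swing forward as they close: fully open they stand 13 mm farther back than shut.
Start: joints at [-78.163, 18.69, -11.035, 60.275, 0, 82.311], TCP at [0.184, -0.518, 0.231] pointing down, gripper open.
Joint ranges: [-152.03, 152.03], [-55.5, 102.48], [-74.3, 77.21], [-110.64, 120.58], [-84.22, 78.4], [-180, 180]. Speed limits (degrees/s): [147.25, 147.25, 180, 180, 180, 180].

INTERFACE

Orientations are given as a 3x3 rotation matrix whose columns are the frame's x, y, z axes.
In Python, from workcell import env, optics gives the robot as it stands.
- The arm moves only by the tool step_arm, never from a script. Its argument "rows" is a list of rows, each an object of numbers: "jaw": the closure, from 0 (fully open) to 1 (shut); "x", "y", "z": the shift along the tool's x, y, z in cm; "wx", "wy", "wz": the turn, a rotation vector about the tool's x, y, z in degrees. In form: [{"jaw": .., "x": .., "y": .., "z": .., "wx": .., "wy": .., "wz": ..}, ...]. A call has 1 to 8 rows; each row is the pose to reach, as a shift and turn from the pose commanded when the call began, along the tool's axes at that moment; what a row does not reach only later rows make up. A row lasts 1/8 s, in which the tool goes at most 62.5 mm and 10.7 degrees, less where a joint would pass 70% of its speed; a pose out of reach is approached as far as the arm can. A call with a gripper value outside its range is refused whole. The fingers move at their own pace and stop on an object; the grip force is fixed at half the most. Time passes only in rows, so rows that repeat a pose let the fingers close. It gives the time, the measured TCP pose, the force, the opening and the grip force at its end, in the units of the state.
- env.state(): the state, without advancing time (a new reading comes with each control period).
- optics.read_camera(name): name is "scene" or "top" or "wrist"; returns the picture (420x560x3 uint8, red, green, blue); there is no depth.
- optics.camera_params(name): a dict with "mtx" (3x3 intrinsics, pixels), "camera_from_world" (4x4, takes a point from world to camera coordinates); the wrist camera has in their place "tool_from_camera" (4x4, takes a point from camera to tool coordinates, whose origin is the TCP and whose axes are the flange's). Camera axes: x right, y down, z forward; pixel columns grow to the right and rows downward; lengths in m; the calibration is good to about 2 mm. A picture is of the moment at which its call begins: read the wrist's pose just before it. camera_params takes no time and is no camera call.
- env.hand_in(): hands the job in; it is judged then, once.
Trained networks look in the newest picture that a camera, given by its name, has taken for a name from the list of things; names that differ only in an ending like _2 or _b are one class to them, and where a whole thing is asked for, a point or a joint stands for the part that bears it (a point fixed in the world has none). Each returns a list of dicts, best first, with "confidence" (0 to 1); they miss things now and then, are a little off and sometimes report something else, mostly with a low value. They report only what shows in the picture. A call takes as long as a camera call.
- optics.recognise(target, camera): "centre" ([row, column] in pixels, amid what is visible of it).
- optics.cut_out(target, camera): "region" (420x560 bool, what is visible of it) and "centre" ([row, column] in pixels, amid what is visible of it).
- optics.place_of(target, camera): "centre" ([row, column] in pixels: a listed point, or the origin of a listed thing).
The state is a dict: "t": time; "qpos": joint angles; "joint_vel": joint speeds; "effort": joint torques, N m; "eef_pos": TCP position; "tool_rot": TCP orientation; "contact_force": force on the tool from outside, world axes, zero at the start; "torque": the same for the moment, N m; "grip_width": finger opening in m; "finger_force": force on a finger pad.
Only numpy, scipy, OpenCV 4.12 (cv2) and the standard library are available. Lean on these libraries where they do the work, as an engineer would, in place of code of your own. Each camera call takes 0.05 s, during which the arm holds its last target. There are 200 camera calls.

## Working session

There is one attempt and no reset: what is moved stays moved. The work goes in short steps, Python scripts to look and compute and a tool call to move; the robot and the scene stay as the last step left them, time stands still between calls to the robot, and variables do not carry over. Pictures are saved under pics/ and viewed, at most 10 in all, crops included, and the job is handed in when it is done.

Besides the shell and the picture viewer there is one more tool, called as name([rows], argument=value, ...), one row to a line, values as JSON. step_arm: Moves the arm, as the interface text tells. Its arguments: {"type":"object","properties":{"rows":{"type":"array","items":{"type":"object","properties":{"jaw":{"type":"number"},"x":{"type":"number"},"y":{"type":"number"},"z":{"type":"number"},"wx":{"type":"number"},"wy":{"type":"number"},"wz":{"type":"number"}}}}},"required":["rows"]}

```bash
mkdir -p pics
cat > h.py <<'E'
import numpy as np, cv2
from workcell import env, optics
def ray(cam,rc):
    p=optics.camera_params(cam); K=np.array(p["mtx"])
    d=np.linalg.inv(K)@[rc[1],rc[0],1]
    if cam=="wrist":
        s=env.state(); R=np.array(s["tool_rot"]); T=np.array(p["tool_from_camera"])
        return np.array(s["eef_pos"])+R@T[:3,3], R@T[:3,:3]@d
    T=np.array(p["camera_from_world"]); R=T[:3,:3]
    return -R.T@T[:3,3], R.T@d
def atz(cam,rc,z):
    o,d=ray(cam,rc); return o+d*(z-o[2])/d[2]
def save(cam,n): cv2.imwrite("pics/"+n,optics.read_camera(cam)[:,:,::-1])
E
python3 - <<'E'
from h import *
save("top","a.png"); 
for cam in ("top","scene"):
    if cam=="scene": save("scene","b.png")
    for n,z in (("plunger_top",.14),("pin_tip",.095),("primed_pin",.1335),("pump",0),("primed_pump",0)):
        for r in optics.place_of(n,cam)[:3]: print(cam,n,np.round(r["centre"]),round(r["confidence"],2),np.round(atz(cam,r["centre"],z),3))
s=env.state(); print(s["t"],s["eef_pos"],np.round(s["tool_rot"],2))
E
```

```text
top plunger_top [212. 326.] 0.55 [ 0.472 -0.192  0.14 ]
top primed_pin [214. 176.] 0.4 [0.472 0.212 0.133]
top pump [214. 312.] 0.78 [ 0.473 -0.159  0.   ]
top primed_pump [218. 198.] 0.78 [0.464 0.176 0.   ]
scene plunger_top [234. 315.] 0.7 [ 0.459 -0.198  0.14 ]
scene pin_tip [229. 314.] 0.74 [ 0.551 -0.122  0.095]
scene primed_pin [282. 213.] 0.63 [ 0.183 -0.188  0.134]
scene primed_pin [186. 198.] 0.58 [0.474 0.211 0.134]
scene primed_pin [246. 294.] 0.42 [ 0.395 -0.195  0.134]
scene pump [282. 302.] 0.6 [ 0.468 -0.159  0.   ]
scene primed_pump [239. 208.] 0.59 [0.462 0.163 0.   ]
0.6 [ 0.18382361 -0.51838978  0.23129215] [[ 0.94  0.33 -0.  ]
 [ 0.33 -0.94 -0.  ]
 [-0.    0.   -1.  ]]
```

View pics/a.png

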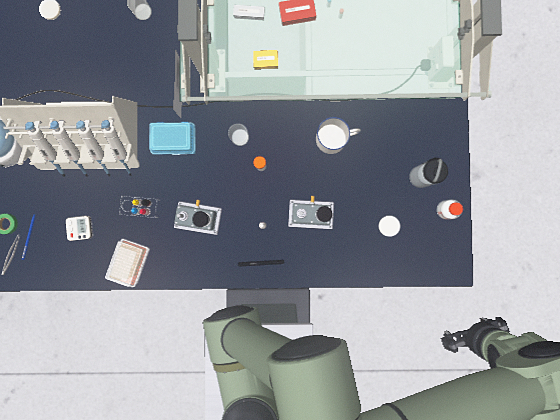

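View pics/b.png

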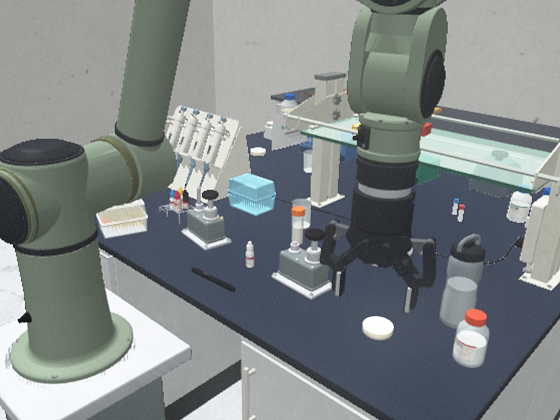

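Top: two pumps, left at about (198,217) and right at (311,213), each with its plunger on the right (-y) side. Scene: the pumps are at (207,225) and (305,265). I need a zoom to tell which one is primed.

Run:
```python
import cv2,numpy as np
b=cv2.imread("pics/b.png"); a=cv2.imread("pics/a.png")
z=lambda im,r,c:cv2.resize(im[r:r+110,c:c+130],(390,330),interpolation=cv2.INTER_CUBIC)
cv2.imwrite("pics/c.png",np.hstack([z(b,160,150),z(b,200,240)]))
```

```text
(no output)
```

View pics/c.png

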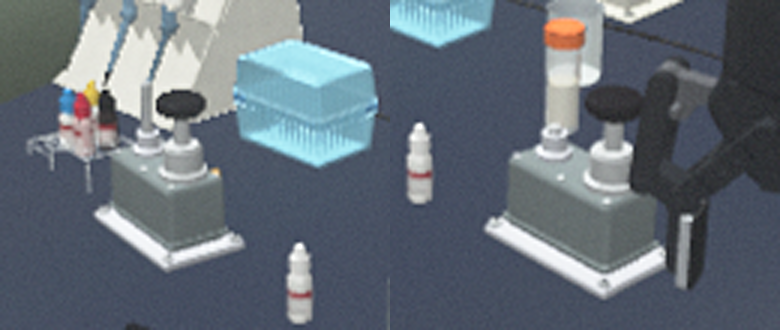

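Left pump's pin stands tall (primed), and the right pump's pin is in, so I pump the right one, at about (0.47, -0.19). The dropper bottle stands between them. I'll shut the jaw and hover above it.

step_arm([
  {"jaw": 1, "x": 37.6, "y": -21.2, "wz": -70.6},
  {"jaw": 1, "x": 37.6, "y": -21.2, "wz": -70.6},
  {"jaw": 1, "x": 37.6, "y": -21.2, "wz": -70.6},
  {"jaw": 1, "x": 37.6, "y": -21.2, "wz": -70.6},
  {"jaw": 1, "x": 37.6, "y": -21.2, "wz": -70.6},
  {"jaw": 1, "x": 37.6, "y": -21.2, "wz": -70.6},
  {"jaw": 1, "x": 37.6, "y": -21.2, "wz": -70.6},
  {"jaw": 1, "x": 37.6, "y": -21.2, "wz": -70.6},
])

```text
validation failed for argument at $.ro...
```

step_arm([
  {"jaw": 1},
  {"jaw": 1},
])

```text
validation failed for argument at $.ro...
```

Run:
```python
from h import *
s=env.state(); print(s["t"],s["eef_pos"],np.round(s["tool_rot"],2))
save("wrist","d.png")
for cam in ("wrist","top"):
  for n,z in (("plunger_top",.14),("pin_tip",.095),("pump",0)):
    for r in optics.place_of(n,cam)[:3]: print(cam,n,np.round(r["centre"]),round(r["confidence"],2),np.round(atz(cam,r["centre"],z),3))
```

```text
0.6 [ 0.18382361 -0.51838978  0.23129215] [[ 0.94  0.33 -0.  ]
 [ 0.33 -0.94 -0.  ]
 [-0.    0.   -1.  ]]
top plunger_top [212. 326.] 0.55 [ 0.472 -0.192  0.14 ]
top pump [214. 312.] 0.78 [ 0.473 -0.159  0.   ]
```

View pics/d.png

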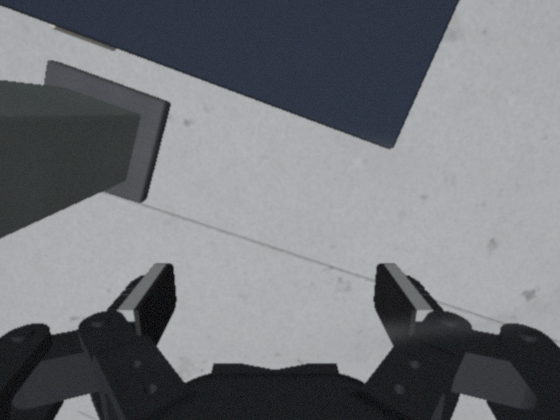

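The move was refused (the wrist picture shows only the floor, the table corner and the open fingers), so the arm has not moved. I'll give every field in each row.

step_arm([
  {"jaw": 1, "x": 37.6, "y": -21.2, "z": 0, "wx": 0, "wy": 0, "wz": -70.6},
  {"jaw": 1, "x": 37.6, "y": -21.2, "z": 0, "wx": 0, "wy": 0, "wz": -70.6},
  {"jaw": 1, "x": 37.6, "y": -21.2, "z": 0, "wx": 0, "wy": 0, "wz": -70.6},
  {"jaw": 1, "x": 37.6, "y": -21.2, "z": 0, "wx": 0, "wy": 0, "wz": -70.6},
  {"jaw": 1, "x": 37.6, "y": -21.2, "z": 0, "wx": 0, "wy": 0, "wz": -70.6},
  {"jaw": 1, "x": 37.6, "y": -21.2, "z": 0, "wx": 0, "wy": 0, "wz": -70.6},
  {"jaw": 1, "x": 37.6, "y": -21.2, "z": 0, "wx": 0, "wy": 0, "wz": -70.6},
  {"jaw": 1, "x": 37.6, "y": -21.2, "z": 0, "wx": 0, "wy": 0, "wz": -70.6},
])

```text
t: 1.95
eef_pos: [0.4693, -0.19, 0.2313]
tool_rot: [[-0.009, 1.0, 0.001], [1.0, 0.009, 0.0], [0.0, 0.001, -1.0]]
contact_force: [-0.1, -0.1, -0.7]
grip_width: 0.0002
finger_force: 0.0
```

Run:
```python
from h import *
save("wrist","e.png")
for cam in ("wrist",):
  for n,z in (("plunger_top",.14),("pin_tip",.095),("pump",0)):
    for r in optics.place_of(n,cam)[:3]: print(cam,n,np.round(r["centre"]),round(r["confidence"],2),np.round(atz(cam,r["centre"],z),3))
s=env.state(); print(s["t"],s["eef_pos"],np.round(s["tool_rot"],2),s["contact_force"])
```

```text
wrist plunger_top [209. 275.] 0.7 [ 0.466 -0.19   0.14 ]
wrist pin_tip [126. 279.] 0.65 [ 0.469 -0.135  0.095]
wrist pump [148. 277.] 0.69 [ 0.468 -0.162  0.   ]
2.15 [ 0.4667285  -0.19368277  0.23121447] [[-0.  1. -0.]
 [ 1.  0. -0.]
 [-0. -0. -1.]] [-0.57448481  0.47791514 -1.10483128]
```

View pics/e.png

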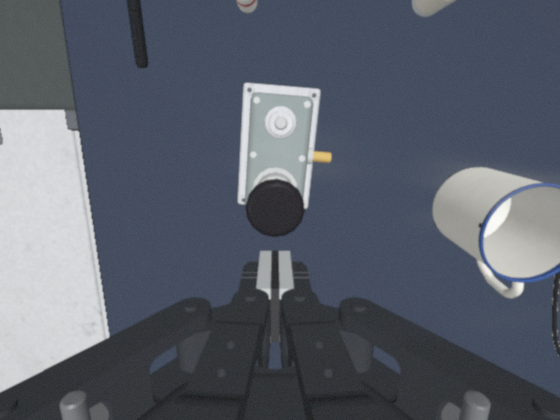

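Black head at (209,275), which is (0.466, -0.190), with the pin in its sleeve at (122,280). The tool is lined up within 4 mm. First stroke: press and look at the force.

step_arm([
  {"jaw": 1, "x": 0, "y": 0, "z": 5, "wx": 0, "wy": 0, "wz": 0},
  {"jaw": 1, "x": 0, "y": 0, "z": 8.5, "wx": 0, "wy": 0, "wz": 0},
  {"jaw": 1, "x": 0, "y": 0, "z": 9.3, "wx": 0, "wy": 0, "wz": 0},
  {"jaw": 1, "x": 0, "y": 0, "z": 9.9, "wx": 0, "wy": 0, "wz": 0},
  {"jaw": 1, "x": 0, "y": 0, "z": 10.5, "wx": 0, "wy": 0, "wz": 0},
  {"jaw": 1, "x": 0, "y": 0, "z": 10.5, "wx": 0, "wy": 0, "wz": 0},
  {"jaw": 1, "x": 0, "y": 0, "z": 10.5, "wx": 0, "wy": 0, "wz": 0},
])

```text
t: 3.02
eef_pos: [0.4659, -0.1938, 0.1276]
tool_rot: [[0.0, 1.0, -0.002], [1.0, -0.0, -0.0], [-0.0, -0.002, -1.0]]
contact_force: [-5.2, 1.3, 7.0]
grip_width: -0.0001
finger_force: 3.4
```

Not on the stop yet (1.3 mm of lag). I'll push slightly further.

step_arm([
  {"jaw": 1, "x": 0, "y": 0, "z": 0.3, "wx": 0, "wy": 0, "wz": 0},
  {"jaw": 1, "x": 0, "y": 0, "z": 0.5, "wx": 0, "wy": 0, "wz": 0},
  {"jaw": 1, "x": 0, "y": 0, "z": 0.5, "wx": 0, "wy": 0, "wz": 0},
])

```text
t: 3.4
eef_pos: [0.4662, -0.194, 0.1257]
tool_rot: [[0.0, 1.0, 0.0], [1.0, -0.0, -0.001], [-0.001, 0.0, -1.0]]
contact_force: [-12.0, 5.9, 33.4]
grip_width: -0.0002
finger_force: 16.7
```

The stop is reached (33 N at z = 0.1257). Second stroke.

step_arm([
  {"jaw": 1, "x": 0, "y": 0, "z": -1, "wx": 0, "wy": 0, "wz": 0},
  {"jaw": 1, "x": 0, "y": 0, "z": -2.2, "wx": 0, "wy": 0, "wz": 0},
  {"jaw": 1, "x": 0, "y": 0, "z": -2.2, "wx": 0, "wy": 0, "wz": 0},
  {"jaw": 1, "x": 0, "y": 0, "z": -2.2, "wx": 0, "wy": 0, "wz": 0},
  {"jaw": 1, "x": 0, "y": 0, "z": -1.2, "wx": 0, "wy": 0, "wz": 0},
  {"jaw": 1, "x": 0, "y": 0, "z": -0.4, "wx": 0, "wy": 0, "wz": 0},
  {"jaw": 1, "x": 0, "y": 0, "z": 0, "wx": 0, "wy": 0, "wz": 0},
  {"jaw": 1, "x": 0, "y": 0, "z": 0, "wx": 0, "wy": 0, "wz": 0},
])

```text
t: 4.4
eef_pos: [0.4681, -0.1935, 0.1257]
tool_rot: [[-0.002, 1.0, 0.003], [1.0, 0.002, -0.003], [-0.003, 0.003, -1.0]]
contact_force: [-11.8, 5.6, 45.5]
grip_width: -0.0004
finger_force: 22.9
```

step_arm([
  {"jaw": 1, "x": 0, "y": 0, "z": -1, "wx": 0, "wy": 0, "wz": 0},
  {"jaw": 1, "x": 0, "y": 0, "z": -2.2, "wx": 0, "wy": 0, "wz": 0},
  {"jaw": 1, "x": 0, "y": 0, "z": -2.2, "wx": 0, "wy": 0, "wz": 0},
  {"jaw": 1, "x": 0, "y": 0, "z": -2.2, "wx": 0, "wy": 0, "wz": 0},
  {"jaw": 1, "x": 0, "y": 0, "z": -1.2, "wx": 0, "wy": 0, "wz": 0},
  {"jaw": 1, "x": 0, "y": 0, "z": -0.4, "wx": 0, "wy": 0, "wz": 0},
  {"jaw": 1, "x": 0, "y": 0, "z": 0, "wx": 0, "wy": 0, "wz": 0},
  {"jaw": 1, "x": 0, "y": 0, "z": 0, "wx": 0, "wy": 0, "wz": 0},
])

```text
t: 5.4
eef_pos: [0.4676, -0.1929, 0.1256]
tool_rot: [[-0.003, 1.0, 0.002], [1.0, 0.003, -0.001], [-0.001, 0.002, -1.0]]
contact_force: [-13.0, 7.7, 48.3]
grip_width: -0.0001
finger_force: 24.0
```

step_arm([
  {"jaw": 1, "x": 0, "y": 0, "z": -1, "wx": 0, "wy": 0, "wz": 0},
  {"jaw": 1, "x": 0, "y": 0, "z": -2.2, "wx": 0, "wy": 0, "wz": 0},
  {"jaw": 1, "x": 0, "y": 0, "z": -2.2, "wx": 0, "wy": 0, "wz": 0},
  {"jaw": 1, "x": 0, "y": 0, "z": -2.2, "wx": 0, "wy": 0, "wz": 0},
  {"jaw": 1, "x": 0, "y": 0, "z": -1.2, "wx": 0, "wy": 0, "wz": 0},
  {"jaw": 1, "x": 0, "y": 0, "z": -0.4, "wx": 0, "wy": 0, "wz": 0},
  {"jaw": 1, "x": 0, "y": 0, "z": 0, "wx": 0, "wy": 0, "wz": 0},
  {"jaw": 1, "x": 0, "y": 0, "z": 0, "wx": 0, "wy": 0, "wz": 0},
])

```text
t: 6.4
eef_pos: [0.4677, -0.193, 0.1256]
tool_rot: [[-0.003, 1.0, 0.002], [1.0, 0.003, -0.002], [-0.002, 0.002, -1.0]]
contact_force: [-12.8, 7.6, 47.8]
grip_width: -0.0001
finger_force: 23.8
```

step_arm([
  {"jaw": 1, "x": 0, "y": 0, "z": -2, "wx": 0, "wy": 0, "wz": 0},
  {"jaw": 1, "x": 0, "y": 0, "z": -6, "wx": 0, "wy": 0, "wz": 0},
  {"jaw": 1, "x": 0, "y": 0, "z": -11, "wx": 0, "wy": 0, "wz": 0},
  {"jaw": 1, "x": 0, "y": 0, "z": -11, "wx": 0, "wy": 0, "wz": 0},
  {"jaw": 1, "x": 0, "y": 0, "z": -11, "wx": 0, "wy": 0, "wz": 0},
])

```text
t: 7.02
eef_pos: [0.4669, -0.1927, 0.23]
tool_rot: [[-0.002, 1.0, -0.001], [1.0, 0.002, 0.001], [0.001, -0.001, -1.0]]
contact_force: [0.2, 0.9, 0.0]
grip_width: 0.0
finger_force: 0.0
```

Run:
```python
from h import *
im=np.hstack([cv2.resize(optics.read_camera("scene")[200:310,240:370],(390,330)),cv2.resize(optics.read_camera("wrist"),(400,330))])
cv2.imwrite("pics/f.png",im[:,:,::-1])
for r in optics.place_of("pin_tip","wrist"): print(r, [atz("wrist",r["centre"],z).round(3) for z in (.095,.12,.135)])
for r in optics.place_of("plunger_top","wrist"): print(r, atz("wrist",r["centre"],.14))
```

```text
{'centre': [119.1, 285.0], 'confidence': 0.7} [array([ 0.473, -0.128,  0.095]), array([ 0.472, -0.127,  0.12 ]), array([ 0.472, -0.127,  0.135])]
{'centre': [207.1, 281.6], 'confidence': 0.59} [ 0.47014476 -0.18814256  0.14      ]
```

View pics/f.png

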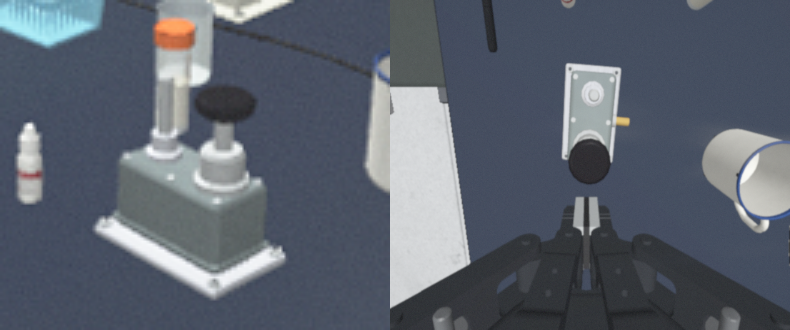

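Pin now stands tall (crop tip (165,78), sleeve top (165,137)), and the plunger is up. I'll check the tip height by projection.

Run:
```python
from h import *
p=optics.camera_params("scene");T=np.array(p["camera_from_world"]);K=np.array(p["mtx"])
for x,y in ((.470,-.130),):
  for z in (.088,.119,.127,.135):
    c=K@(T@[x,y,z,1])[:3]; c=c[:2]/c[2]; print(z,(c-[240,200])*3)
```

```text
0.088 [162.44505492 130.51992459]
0.119 [163.66296571  93.32429329]
0.127 [163.98140244  83.59906927]
0.135 [164.30156347  73.82118425]
```

It reads as fully out, within a few pixels. An extra stroke does no harm and makes sure.

step_arm([
  {"jaw": 1, "x": 0, "y": 0, "z": 5, "wx": 0, "wy": 0, "wz": 0},
  {"jaw": 1, "x": 0, "y": 0, "z": 8.5, "wx": 0, "wy": 0, "wz": 0},
  {"jaw": 1, "x": 0, "y": 0, "z": 9.3, "wx": 0, "wy": 0, "wz": 0},
  {"jaw": 1, "x": 0, "y": 0, "z": 10.2, "wx": 0, "wy": 0, "wz": 0},
  {"jaw": 1, "x": 0, "y": 0, "z": 10.9, "wx": 0, "wy": 0, "wz": 0},
  {"jaw": 1, "x": 0, "y": 0, "z": 10.9, "wx": 0, "wy": 0, "wz": 0},
  {"jaw": 1, "x": 0, "y": 0, "z": 10.9, "wx": 0, "wy": 0, "wz": 0},
])

```text
t: 8.1
eef_pos: [0.4667, -0.1925, 0.1258]
tool_rot: [[-0.003, 1.0, -0.0], [1.0, 0.003, -0.0], [-0.0, -0.0, -1.0]]
contact_force: [-10.6, 5.5, 27.2]
grip_width: 0.0003
finger_force: 13.7
```

step_arm([
  {"jaw": 1, "x": 0, "y": 0, "z": -2, "wx": 0, "wy": 0, "wz": 0},
  {"jaw": 1, "x": 0, "y": 0, "z": -6, "wx": 0, "wy": 0, "wz": 0},
  {"jaw": 1, "x": 0, "y": 0, "z": -11, "wx": 0, "wy": 0, "wz": 0},
  {"jaw": 1, "x": 0, "y": 0, "z": -11, "wx": 0, "wy": 0, "wz": 0},
  {"jaw": 1, "x": 0, "y": 0, "z": -11, "wx": 0, "wy": 0, "wz": 0},
])

```text
t: 8.72
eef_pos: [0.4675, -0.193, 0.2327]
tool_rot: [[-0.002, 1.0, 0.001], [1.0, 0.002, -0.001], [-0.001, 0.001, -1.0]]
contact_force: [-1.8, -0.7, -0.5]
grip_width: 0.0001
finger_force: 0.0
```

Run:
```python
from h import *
a=optics.read_camera("scene")[200:310,240:370]; b=cv2.imread("pics/f.png")[:,:390,::-1]
a=cv2.resize(a,(390,330)); cv2.imwrite("pics/g.png",np.hstack([b,a])[:,:,::-1])
```

```text
(no output)
```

View pics/g.png

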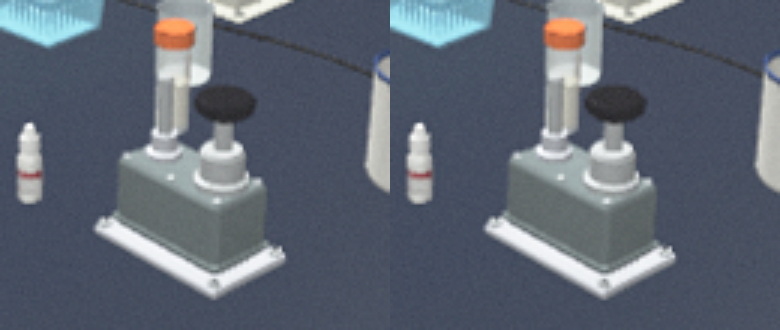

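The pin is unchanged by the extra stroke (tip in the same place in both crops), so it is fully out. The plunger is up and the bystanders in view are undisturbed. Handing in.

```bash
python3 -c "
from workcell import env
print(env.hand_in())"
```

```text
the job is handed in; nothing more can be done
None
```

The unprimed (right-hand) pump's pin looks fully out after five strokes, its plunger is back up, I did not touch the other pump, and the job is handed in; no verdict was returned.

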